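# Spray-clean the fingertip oximeter

## Robot

A 7-joint arm with a two-finger parallel gripper is mounted at the origin on the work surface. World frame = base frame: x ahead of the robot, y to its left, z up, the work surface at z = 0. Lengths are in mm, angles in degrees, forces in N, time in s.
With the tool pointing down it reaches from about 400 to 875 mm from the base axis. Payload 6.5 kg.
Tool frame: the origin (TCP) lies midway between the tips of the shut fingers; the grasp point (between the pads) lies 19 mm behind it; z points along the fingers, y is the line along which they close (so a half turn about z gives the same grasp; the last joint's range is limited). The gripper opens to 88 mm and grips with 3 to 60 N. Pads are 18 mm wide; open, the fingers measure 123 mm over their backs; the gripper's body (75 mm by 187 mm) begins 45 mm behind the grasp point.
Start: joints at [-3.793, 30.733, -0.252, 88.115, 0.149, 61.152, -4.079], TCP at [649.992, 0, 238.716] pointing down, gripper open.
Joint ranges: [-154.64, 154.64], [-21.42, 123.67], [-72.66, 72.17], [13.99, 137.28], [-74.86, 254.86], [10.95, 109.41], [-158.01, 158.01]. Speed limits (degrees/s): [136.94, 136.94, 180, 180, 180, 180, 180].

## Interface

Orientations are given as [roll, pitch, yaw] about the fixed x, y, z axes, in that order (R = Rz(yaw) Ry(pitch) Rx(roll)).
In Python, from rig import sense, read_camera, job_done, trace gives the robot as it stands. The module is installed in compiled form; this text tells all that it offers.
- The arm moves only by the tool drive_tool, never from a script. Its arguments are lists of equal length, an entry for each row: "offset": the shift along the tool's x, y, z in m, a list of three; "angular": the turn, a rotation vector about the tool's x, y, z in degrees, a list of three. A call has 1 to 10 rows; each row shifts and turns the commanded pose from where the row before left it, along the tool's axes as they then stand; what a row does not reach is not made up. A row lasts 1/8 s, in which the tool goes at most 62.5 mm and 10.7 degrees, less where a joint would pass 70% of its speed; a pose out of reach is approached as far as the arm can. A call is refused whole if a number of a shift passes 0.0625 or a number of a turn 10.7, either way. A call with a gripper value outside its range is refused whole. "fingers" is the opening, from -1 (shut) to 1 (fully open), set as the call begins (left out, the last holds). The fingers move at their own pace and stop on an object; "squeeze" is the grip in N (left out, the last holds). Time passes only in rows, so rows that do not move let the fingers close. It gives the time, the measured TCP pose, the force, the opening and the grip force at its end, in the units of the state.
- sense(): the state, without advancing time (a new reading comes with each control period).
- read_camera(name): name is "scene" or "side" or "wrist"; returns a dict with "pixels" (420x560x3 uint8, blue, green, red), "fovy" (degrees; the focal length in pixels is half the picture's height over the tangent of half this angle, whatever the lens; pixels are square), "cx", "cy" (the principal point, pixels), "distortion" ([k1, k2, p1, p2, k3] as OpenCV has them; the pictures are not rectified), "R" (3x3) and "t" (3): a world point X has camera coordinates R X + t; the wrist camera has in their place "tool_from_camera" (4x4, takes a point from camera to tool coordinates, whose origin is the TCP and whose axes are the flange's). Camera axes: x right, y down, z forward; pixel columns grow to the right and rows downward; lengths in mm; the calibration is good to about 2 mm. A picture is of the moment at which its call begins: read the wrist's pose just before it. There is no depth.
- job_done(): hands the job in; it is judged then, once.
Trained networks look in the newest picture that a camera, given by its name, has taken for a name from the list of things; names that differ only in an ending like _2 or _b are one class to them, and where a whole thing is asked for, a point or a joint stands for the part that bears it (a point fixed in the world has none). Each returns a list of dicts, best first, with "score" (0 to 1); they miss things now and then, are a little off and sometimes report something else, mostly with a low value. They report only what shows in the picture. A call takes as long as a camera call. They do not tell look-alikes from the thing itself.
- trace(camera, label): "mask" (420x560 bool, what is visible of it) and "position" ([row, column] in pixels, amid what is visible of it).
The state is a dict: "clock": time; "joint_positions": joint angles; "qvel": joint speeds; "joint_torque": joint torques, N m; "tcp_pos": TCP position; "eef_rot": TCP orientation; "force": force on the tool from outside, world axes, zero at the start; "moment": the same for the moment, N m; "gripper_width": finger opening in mm; "grip_force": force on a finger pad.
Only numpy, scipy, OpenCV 4.12 (cv2) and the standard library are available. Lean on these libraries where they do the work, as an engineer would, in place of code of your own. Each camera call takes 0.05 s, during which the arm holds its last target. There are 200 camera calls.

## Task

Set the fingertip oximeter down, screen up, in the middle of the raised rest of the spray stand with its finger opening pointing straight at the spray bottle, let go of it, then press the bottle's sprung cap fully down and let it come all the way back up. After that put the oximeter, screen up, in the shallow metal tray to dry and let go. Never press the cap unless the oximeter is in place on the rest, set the oximeter down rather than dropping it, and leave the charger block, the tumbler and the remote control where they are.

Things in the scene. Friction and masses are not known exactly. Their poses are not given: they have to be found in the camera images.
- oximeter_center (a point): Centre of the loose fingertip oximeter (about 40 to 85 g), a grey plastic block 64 mm long (its x), 34 mm wide (its y), 34 mm tall (its z, up); this point is half-way up, 17 mm above its underside. A finger opening 24 mm wide and 14 mm high is in the end face on its -x side; its lower jaw sticks out 4 mm beyond the upper one there. On top are a black screen nearer the opening and a small round white button nearer the closed end. Grasp it across its 34 mm width.
- oximeter_mouth (a point): Middle of the oximeter's finger opening, 30 mm from its centre along its -x.
- rest (a point): Centre of the top face of the spray stand's raised rest, a flat grey ribbed block 100 mm (x) by 70 mm (y), its top 25 mm above the table. The stand is fixed to the table: a white base plate 220 x 110 mm and 8 mm thick; the bottle is fixed upright on it with its axis 130 mm from this point along this frame's -x; z is up. In place means that the oximeter's x axis points the same way as this x axis (opening towards the bottle).
- cap_top (a point): Centre of the top of the bottle's sprung cap, a white cylinder 26 mm in diameter with a small spout towards the rest, 125 mm above the table when up; it moves down with the cap. The white bottle under it is 48 mm in diameter up to 78 mm above the table, then narrows to the neck.
- cap (a joint): How far the cap is pressed down, m: 0 is up, 0.008 is fully down. It is sprung: it starts to move at 1.5 N, needs 5.5 N to go fully down, and returns by itself.
- tray_floor (a point): Centre of the inner floor of the shallow aluminium drying tray, fixed to the table: 160 mm (x) by 140 mm (y) outside, walls 4 mm thick, rim 14 mm above the table, inner floor 4 mm above the table.
- charger: Loose grey charger block, 66 x 36 x 30 mm, solid, no opening and no screen; it starts near the oximeter (which of the two is nearer the robot varies). Leave it alone. Origin at the centre of its underside.
- tumbler: Loose glass tumbler, 72 mm across and 85 mm tall. Leave it alone. Origin at the centre of its underside.
- remote: Loose flat white remote control, 160 x 45 x 18 mm, lying on the table. Leave it alone. Origin at the centre of its underside.
There are look-alikes about, which are no part of the job. Leave any purple look-alike of the part that bears oximeter_center alone.

How it is judged (in metres and radians):
On the way, in this order (a step that is already met when the one before it is completed fails the run):
1. the oximeter stands in the middle of the rest, opening towards the bottle, let go (x of oximeter_center in the frame of rest between -0.02 and 0.02 m and y of oximeter_center in the frame of rest between -0.02 and 0.02 m and z of oximeter_center in the frame of rest between 0.01 and 0.022 m and angle between the x axis of oximeter_center and the x axis of rest, either way round below 0.35 rad and x of oximeter_mouth in the frame of rest below 0 m and angle between oximeter_center's own z axis and vertical below 0.15 rad and contact force between oximeter and the fingers below 0.1 N and linear speed of oximeter below 0.02 m/s), for 0.2 s.
2. the cap is pressed fully down with the oximeter in place (x of oximeter_center in the frame of rest between -0.02 and 0.02 m and y of oximeter_center in the frame of rest between -0.02 and 0.02 m and z of oximeter_center in the frame of rest between 0.01 and 0.022 m and angle between the x axis of oximeter_center and the x axis of rest, either way round below 0.35 rad and x of oximeter_mouth in the frame of rest below 0 m and angle between oximeter_center's own z axis and vertical below 0.15 rad and value of joint cap above 0.0062 m), for 0.1 s.
3. the cap is back up with the oximeter still in place (x of oximeter_center in the frame of rest between -0.02 and 0.02 m and y of oximeter_center in the frame of rest between -0.02 and 0.02 m and z of oximeter_center in the frame of rest between 0.01 and 0.022 m and angle between the x axis of oximeter_center and the x axis of rest, either way round below 0.35 rad and x of oximeter_mouth in the frame of rest below 0 m and angle between oximeter_center's own z axis and vertical below 0.15 rad and value of joint cap below 0.0015 m), for 0.1 s.
At the end, for the whole second after the job is handed in: The oximeter lies flat, screen up (within 0.12 rad), on the floor of the drying tray, wholly inside its walls, at rest and let go; the cap is up (within 1.5 mm); the charger, tumbler and remote are within 30 mm of where they were (x of oximeter_center in the frame of tray_floor between -0.07 and 0.07 m and y of oximeter_center in the frame of tray_floor between -0.06 and 0.06 m and z of oximeter_center in the frame of tray_floor between 0.012 and 0.021 m and angle between oximeter_center's own z axis and vertical below 0.12 rad and contact force between oximeter and the fingers below 0.1 N and linear speed of oximeter below 0.02 m/s and value of joint cap below 0.0015 m and distance of each of charger, tumbler, remote from where it was at the start of the episode below 0.03 m); the robot touches nothing.
It fails at once if the cap pressed by more than 4 mm while the oximeter is not in place on the rest (centre within 20 mm each way of the middle, opening within 0.35 rad of facing the bottle, screen up) (value of joint cap above 0.004 m and not (x of oximeter_center in the frame of rest between -0.02 and 0.02 m and y of oximeter_center in the frame of rest between -0.02 and 0.02 m and z of oximeter_center in the frame of rest between 0.01 and 0.022 m and angle between the x axis of oximeter_center and the x axis of rest, either way round below 0.35 rad and x of oximeter_mouth in the frame of rest below 0 m and angle between oximeter_center's own z axis and vertical below 0.15 rad)).
It fails at once if the oximeter dropped or flung (faster than 0.7 m/s while not held) (linear speed of oximeter above 0.7 m/s and contact force between oximeter and the fingers below 0.05 N).
It fails at once if the charger, tumbler or remote moved by more than 30 mm (distance of any of charger, tumbler, remote from where it was at the start of the episode above 0.03 m).
It also fails if it takes over 72 s, if anything falls off the work surface, if the arm or the gripper's body presses on something with over 40 N, if the wrist force passes 120 N, or if a joint passes its speed limit or range.

## Working session

There is one attempt and no reset: what is moved stays moved. The work goes in short steps, Python scripts to look and compute and a tool call to move; the robot and the scene stay as the last step left them, time stands still between calls to the robot, and variables do not carry over. Pictures are saved under pics/ and viewed, at most 10 in all, crops included, and the job is handed in when it is done.

Besides the shell and the picture viewer there is one more tool, called as a command line: name --argument value ..., lists and objects as JSON in quotes. drive_tool: Moves the arm, as the interface text tells. Its arguments: {"type":"object","properties":{"offset":{"type":"array"},"angular":{"type":"array"},"fingers":{"type":"number"},"squeeze":{"type":"number"}},"required":["offset","angular"]}

```bash
mkdir -p pics; cat > h.py <<'E'
import numpy as np, cv2
from rig import *
from scipy.spatial.transform import Rotation as Ro
def cam(name):
    s=sense(); c=read_camera(name)
    f=210/np.tan(np.radians(c["fovy"])/2)
    K=np.array([[f,0,c["cx"]],[0,f,c["cy"]],[0,0,1.]])
    d=np.array(c["distortion"],float)
    if "R" in c and name!="wrist": R=np.array(c["R"]);t=np.array(c["t"]).ravel()
    else:
        T=np.eye(4);T[:3,:3]=Ro.from_euler("xyz",s["eef_rot"],degrees=True).as_matrix();T[:3,3]=s["tcp_pos"]
        M=np.linalg.inv(T@np.array(c["tool_from_camera"]));R=M[:3,:3];t=M[:3,3]
    return dict(img=np.array(c["pixels"]),K=K,d=d,R=R,t=t)
def topl(c,uv,z):
    uv=np.array(uv,float).reshape(-1,1,2)
    n=cv2.undistortPoints(uv,c["K"],c["d"]).reshape(-1,2)
    r=np.c_[n,np.ones(len(n))]@c["R"]; o=-c["R"].T@c["t"]
    return o+r*((z-o[2])/r[:,2])[:,None]
def proj(c,X):
    return cv2.projectPoints(np.array(X,float).reshape(-1,1,3),cv2.Rodrigues(c["R"])[0],c["t"],c["K"],c["d"])[0].reshape(-1,2)
E
python3 - <<'E'
from h import *
s=sense();print(s)
ims=[]
for n in ["scene","side","wrist"]:
    c=cam(n);ims.append(c["img"]);print(n,-c["R"].T@c["t"])
    for l in ["oximeter_center","oximeter_mouth","rest","cap_top","cap","tray_floor","charger","tumbler","remote"]:
        try:
            for r in trace(n,l)[:3]:
                if r["score"]>.2:
                    p=r["position"];print(" ",l,round(r["score"],2),np.round(p),r["mask"].sum(),topl(c,[p[1],p[0]],20)[0].round())
        except Exception as e: print(l,e)
cv2.imwrite("pics/a.png",ims[0]);cv2.imwrite("pics/b.png",ims[1]);cv2.imwrite("pics/c.png",ims[2])
E
```

```text
{'clock': 0.0, 'joint_positions': array([-3.79218443, 30.77713049, -0.25338021, 88.16854639,  0.15001603,
       61.15280258, -4.07923566]), 'qvel': array([ 0.00225445, -0.03204579, -0.07343252,  0.07958437, -0.11260153,
        0.08926596,  0.0725868 ]), 'joint_torque': array([-1.69933578e-04, -5.70981932e+01,  9.90184285e-01, -2.51597965e+01,
       -5.62433247e-02,  1.80829730e-02,  2.02785413e-04]), 'tcp_pos': array([ 6.49397444e+02, -4.06941694e-02,  2.37858034e+02]), 'eef_rot': array([-1.79902212e+02,  8.59994383e-03,  9.00032545e+01]), 'force': array([0.43232391, 0.507509  , 0.38512008]), 'moment': array([-0.01106464,  0.01578416,  0.00194866]), 'grip_force': 0.0, 'gripper_width': 88.06992733828379}
scene [1054.41735965 -142.05844106  644.30274484]
  oximeter_center 0.94 [187. 271.] 454 [436.   7.  20.]
  oximeter_center 0.82 [209. 238.] 520 [482. -79.  20.]
  oximeter_center 0.59 [159. 279.] 156 [348.  50.  20.]
  oximeter_mouth 0.71 [158. 280.] 158 [344.  54.  20.]
  oximeter_mouth 0.68 [186. 278.] 446 [439.  22.  20.]
  oximeter_mouth 0.6 [208. 236.] 482 [477. -80.  20.]
  
[... 1084 characters left out ...]
 1249 [774. 138.  20.]
  remote 0.44 [273. 317.] 766 [436.  17.  20.]
wrist [649.75544147  73.60405698 384.88413127]
  oximeter_center 0.78 [114.  13.] 1968 [349.  73.  20.]
  oximeter_center 0.76 [242. 133.] 2118 [466. -80.  20.]
  oximeter_center 0.66 [166.  97.] 2462 [436.  14.  20.]
  oximeter_mouth 0.95 [111.  15.] 2057 [352.  76.  20.]
  oximeter_mouth 0.89 [244. 133.] 2119 [466. -82.  20.]
  oximeter_mouth 0.62 [165.  95.] 2351 [434.  15.  20.]
  rest 0.69 [  3. 176.] 173 [541. 179.  20.]
  tray_floor 0.43 [165.  95.] 2324 [435.  16.  20.]
  charger 0.78 [181. 274.] 1921 [639.  -3.  20.]
  tumbler 0.95 [291. 366.] 941 [ 755. -146.   20.]
  remote 0.92 [ 55. 420.] 6983 [792. 130.  20.]
```

```bash
python3 - <<'E'
import cv2,numpy as np
b=cv2.imread("pics/b.png");c=cv2.imread("pics/c.png")
x=cv2.resize(b[205:415,120:400],(800,600),interpolation=cv2.INTER_CUBIC);cv2.imwrite("pics/b2.png",x)
E
```

```text
(no output)
```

View pics/b2.png

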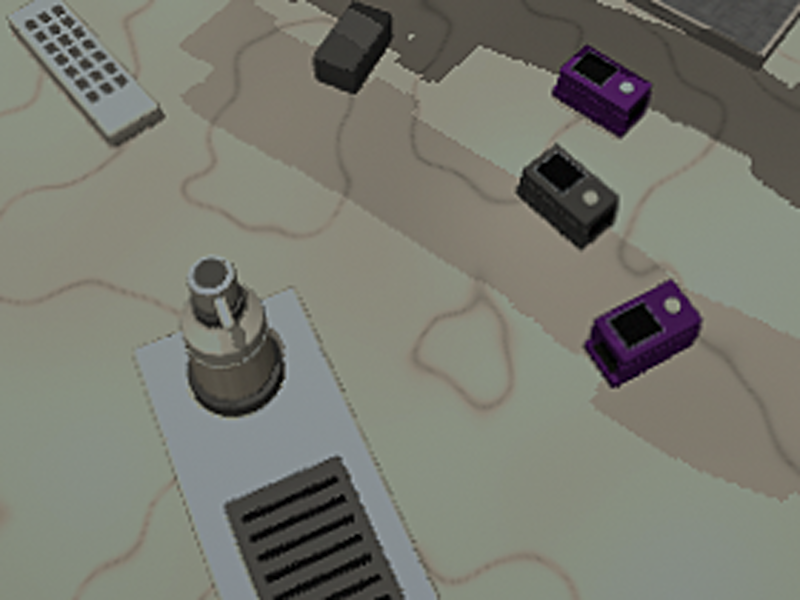

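View pics/c.png

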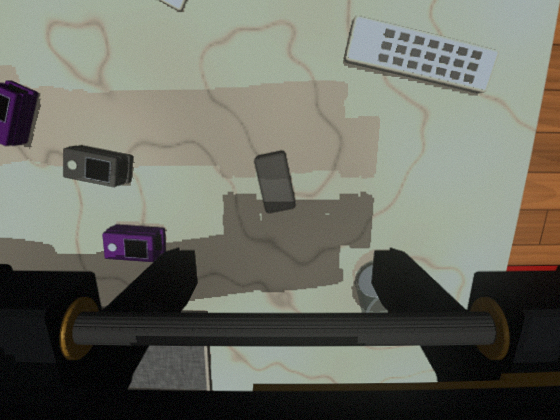

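View pics/a.png

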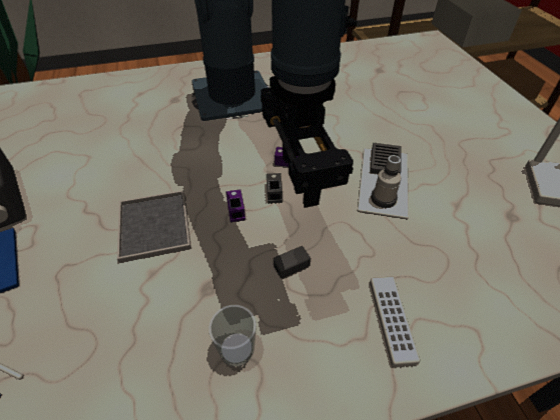

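Grey block with screen and button at wrist (166,97) / side (274,318) / scene (187,271) fits the oximeter. The two purple ones, at wrist (114,13) and (242,133), are look-alikes. The plain dark block at wrist (181,274) is the charger. The side crop (enlarged) confirms this: the screen and opening end face +x.

```bash
cat >> h.py <<'E'
from scipy.optimize import minimize
def boxpts(x,y,yaw,lx,ly,z0,z1,ox=0):
    P=np.array([[a*lx/2+ox,b*ly/2] for a in(-1,1) for b in(-1,1)])
    c,s=np.cos(yaw),np.sin(yaw);P=P@np.array([[c,s],[-s,c]])+[x,y]
    return np.r_[np.c_[P,P[:,:1]*0+z0],np.c_[P,P[:,:1]*0+z1]]
def fitbox(views,p0,lx,ly,z0,z1):
    def cost(p):
        q=0
        for c,m in views:
            h=cv2.convexHull((proj(c,boxpts(p[0],p[1],p[2]/60,lx,ly,z0,z1))*16).astype(np.int32))
            a=np.zeros(m.shape,np.uint8);cv2.fillConvexPoly(a,h,1,shift=4);a=a>0
            q+=1-(a&m).sum()/max(1,(a|m).sum())
        return q/len(views)
    best=min((minimize(cost,[p0[0],p0[1],60*y],method="Nelder-Mead",options=dict(initial_simplex=np.array([p0[0],p0[1],60*y])+8*np.r_[np.zeros((1,3)),np.eye(3)])) for y in np.atleast_1d(p0[2])),key=lambda r:r.fun)
    return best.x[0],best.x[1],np.degrees(best.x[2]/60),1-best.fun
E
python3 - <<'E'
from h import *
V={}
for n in ["side","wrist","scene"]:
    c=cam(n)
    V[n]=(c,[(l,r["mask"],topl(c,r["position"][::-1],17)[0]) for l in("oximeter_center","tray_floor","charger") for r in trace(n,l)])
def near(n,l,q):
    k=[e for e in V[n][1] if e[0]==l and np.hypot(*(e[2][:2]-q))<40]
    return (V[n][0],k[0][1]) if k else None
for l,q,dim,yaws,ns in [("oximeter_center",(436,14),(64,34,0,34),[2.9,3.3],["side","wrist","scene"]),("charger",(640,-3),(66,36,0,30),[1.2,1.6,2],["side","wrist","scene"]),("tray_floor",(470,-255),(160,140,0,14),[-.1,.1,1.5],["side","scene"])]:
    for S in [ns]+[[n] for n in ns]:
        v=[near(n,l,q) for n in S];v=[e for e in v if e]
        if v: print(l,S,np.round(fitbox(v,(*q,yaws),*dim),2))
c=V["side"][0]
im=c["img"][290:419,150:322]
cv2.imwrite("pics/d.png",cv2.resize(im,(800,600),interpolation=cv2.INTER_CUBIC))
print("cap",topl(c,[194.2,300.2],125),"scene cap",)
for r in trace("side","cap_top")[:1]:
    print(np.argwhere(r["mask"]).min(0),np.argwhere(r["mask"]).max(0))
E
```

```text
oximeter_center ['side', 'wrist', 'scene'] [437.55  14.53 168.76   0.9 ]
oximeter_center ['side'] [435.16  15.43 169.34   0.88]
oximeter_center ['wrist'] [436.22  14.42 172.69   0.91]
oximeter_center ['scene'] [438.22  15.02 167.2    0.96]
charger ['side', 'wrist', 'scene'] [639.99  -5.71 102.59   0.84]
charger ['side'] [641.6   -5.72 112.15   0.82]
charger ['wrist'] [640.85  -5.75  99.51   0.91]
charger ['scene'] [640.71  -3.98 104.51   0.84]
tray_floor ['side', 'scene'] [ 461.84 -258.96   -1.38    0.97]
tray_floor ['side'] [ 461.64 -259.22   -1.08    0.98]
tray_floor ['scene'] [ 462.72 -257.42   -1.42    0.95]
cap [[526.23027008 243.29237283 125.        ]] scene cap
[295 186] [317 203]
```

View pics/d.png

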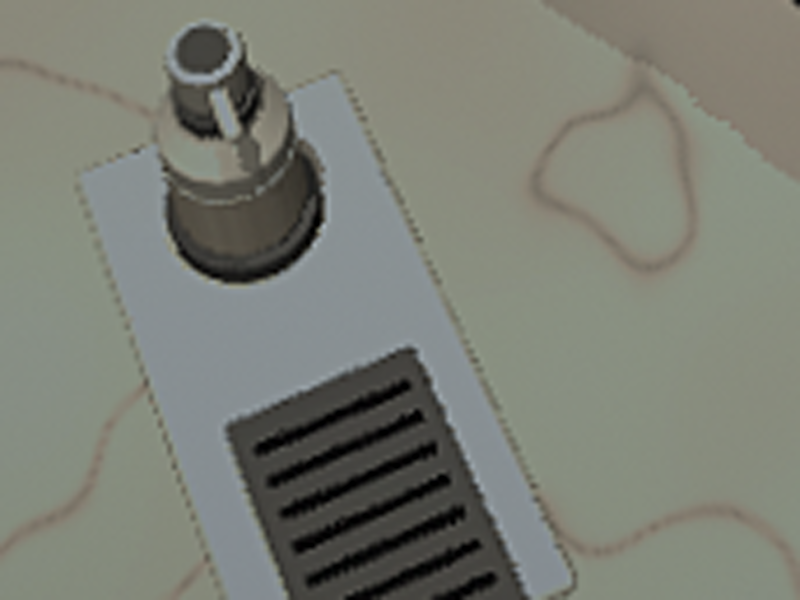

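```bash
python3 - <<'E'
from h import *
c=cam("side")
f=lambda pts,z:topl(c,[(150+.215*a,290+.215*b) for a,b in pts],z).round(1)
cp=f([(205,50)],125)[0];print("cap",cp)
print("rest far corners z25",f([(228,428),(412,350)],25))
pl=f([(80,175),(340,72),(575,575)],8);print("plate",pl)
r=f([(412,350),(520,590)],25);l=f([(228,428),(290,590)],25);
for n,(a,b) in dict(r=r,l=l,pr=pl[1:]).items(): print(n,np.degrees(np.arctan2(*(a-b)[1::-1])))
s=cam("scene")
m=[r for r in trace("scene","rest")][:1]
ma=m[0]["mask"];print(ma.sum())
q=trace("scene","cap_top")
if q:
  print(q[0]["score"],q[0]["position"],topl(s,q[0]["position"][::-1],118))
# overlay hypotheses
yaw=np.radians(180-13)
import itertools
def ov(x0,y0,yaw):
  out=[]
  for cc in(c,s):
    im=cc["img"].copy()
    u=np.array([np.cos(yaw),np.sin(yaw)]);R0=np.array([x0,y0])
    for lx,ly,z,ox in[(100,70,25,0),(220,110,8,-60)]:
      p=proj(cc,boxpts(*R0,yaw,lx,ly,z,z,ox)[:4])[[0,1,3,2]]
      cv2.polylines(im,[(p*16).astype(np.int32)],True,(0,0,255),1,shift=4)
    b=R0-130*u; 
    ci=[[b[0]+13*np.cos(t),b[1]+13*np.sin(t),125] for t in np.linspace(0,6.3,20)]
    cv2.polylines(im,[(proj(cc,ci)*16).astype(np.int32)],True,(0,0,255),1,shift=4)
    out.append(im)
  return out
d=(r[0]+l[0]-r[1]-l[1])[:2];yaw=np.arctan2(-d[1],-d[0]);print("yaw",np.degrees(yaw))
fc=(r[0]+l[0])[:2]/2
x0,y0=fc+50*np.array([np.cos(yaw),np.sin(yaw)]);print(x0,y0)
x1,y1=cp[:2]+130*np.array([np.cos(yaw),np.sin(yaw)]);print(x1,y1)
a,b=ov((x0+x1)/2,(y0+y1)/2,yaw)
a=cv2.resize(a[285:420,120:300],(400,300),interpolation=2);b=cv2.resize(b[130:230,345:425],(240,300),interpolation=2)
cv2.imwrite("pics/e.png",cv2.resize(np.hstack([a,b]),None,fx=1.25,fy=1.25))
E
```

```text
cap [525.7 244.1 125. ]
rest far corners z25 [[468.8 312.5  25. ]
 [437.  252.6  25. ]]
plate [[587.8 272.    8. ]
 [538.8 176.6   8. ]
 [348.3 276.1   8. ]]
r -27.752651426498282
l -27.552811576717804
pr -27.578502445551656
3214
0.55 [161.3, 395.3] [[528.81026174 247.08544455 118.        ]]
yaw 152.32668656396612
408.6194980776444 305.77148034696035
410.57069500187555 304.4758489020968
```

View pics/e.png

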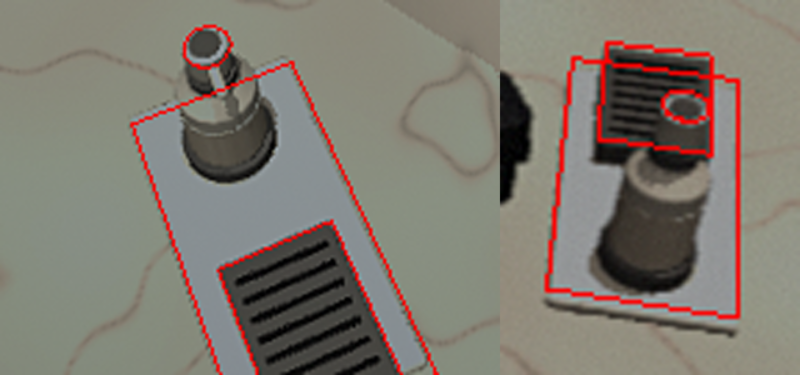

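drive_tool --offset '[[0.0018, -0.0266, 0.01], [0.0018, -0.0266, 0.01], [0.0018, -0.0266, 0.01], [0.0018, -0.0266, 0.01], [0.0018, -0.0266, 0.01], [0.0018, -0.0266, 0.01], [0.0018, -0.0266, 0.01], [0.0018, -0.0266, 0.01]]' --angular '[[0, 0, 0], [0, 0, 0], [0, 0, 0], [0, 0, 0], [0, 0, 0], [0, 0, 0], [0, 0, 0], [0, 0, 0]]' --fingers 0.4

```text
clock: 3.35
tcp_pos: [436.5, 14.4, 158.6]
eef_rot: [180.0, -0.0, 90.0]
force: [0.5, -0.5, -0.5]
gripper_width: 61.7
grip_force: 0.0
```

drive_tool --offset '[[0, 0, 0], [0, 0, 0], [0, 0, 0], [0, 0, 0], [0, 0, 0], [0, 0, 0], [0, 0, 0], [0, 0, 0], [0, 0, 0], [0, 0, 0]]' --angular '[[0, 0, -10], [0, 0, -10], [0, 0, -10], [0, 0, -10], [0, 0, -10], [0, 0, -10], [0, 0, -10], [0, 0, -10], [0, 0, 0], [0, 0, 0]]'

```text
clock: 4.6
tcp_pos: [437.3, 14.3, 158.8]
eef_rot: [180.0, 0.0, 169.8]
force: [0.6, -0.3, -0.4]
gripper_width: 61.7
grip_force: 0.0
```

```bash
cat >> h.py <<'E'
def delta(x,y,z,yh):
    "tool-frame shift to world target and turn about tool z to bring tool y heading to yh"
    s=sense();R=Ro.from_euler("xyz",s["eef_rot"],degrees=True).as_matrix()
    h=np.degrees(np.arctan2(R[1,1],R[0,1]))
    print("t",round(s["clock"],2),"tcp",s["tcp_pos"].round(1),"rot",s["eef_rot"].round(1),"h",h.round(1),"F",s["force"].round(1),"w",round(s["gripper_width"],1),"g",round(s["grip_force"],1))
    print("shift",(R.T@(np.array([x,y,z])-s["tcp_pos"])).round(1),"turn tool z",-(yh-h).round(1))
E
python3 - <<'E'
from h import *
delta(436.5,14.6,6,80)
c=cam("wrist");print(proj(c,boxpts(436.5,14.6,np.radians(170),64,34,34,34)).round(0)[:4].tolist())
for r in trace("wrist","oximeter_center"):
    p=topl(c,r["position"][::-1],20)[0];print(r["score"],p)
    if np.hypot(*(p[:2]-[436,14]))<50: print(r["mask"].sum(),fitbox([(c,r["mask"])],(436,14,[2.9,3.05]),64,34,0,34))
im=c["img"];cv2.imwrite("pics/f.png",im)
E
```

```text
t 4.6 tcp [437.3  14.3 158.8] rot [180.    0.  169.8] h 79.8 F [ 0.6 -0.3 -0.4] w 61.7 g 0.0
shift [9.000e-01 1.000e-01 1.528e+02] turn tool z -0.2
[[304.0, 234.0], [266.0, 234.0], [305.0, 162.0], [264.0, 162.0]]
0.88 [452.36932518 -81.55968675  20.        ]
0.7 [432.27109125  15.31023227  20.        ]
2816 (np.float64(434.2759708915611), np.float64(15.39625999335562), np.float64(169.00027478785466), np.float64(0.9018601667735728))
0.65 [339.80959632  76.01497481  20.        ]
```

View pics/f.png

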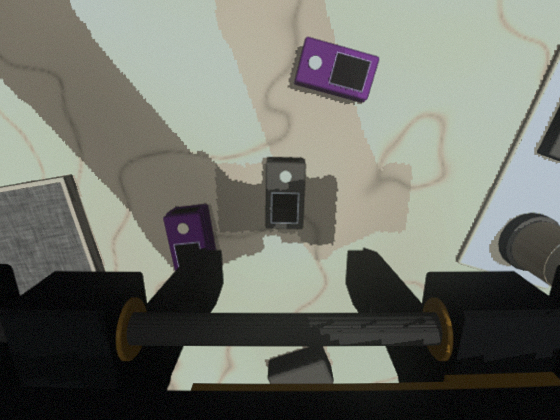

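Picture shows the grey oximeter at (285,193), aligned between the fingers, with clear space on both sides. The purple one at (190,235) is outside the finger path.

drive_tool --offset '[[0.002, 0, 0.02], [0, 0, 0.02], [0, 0, 0.02], [0, 0, 0.02], [0, 0, 0.02], [0, 0, 0.02], [0, 0, 0.017], [0, 0, 0.015], [0, 0, 0], [0, 0, 0]]' --angular '[[0, 0, 0.5], [0, 0, 0], [0, 0, 0], [0, 0, 0], [0, 0, 0], [0, 0, 0], [0, 0, 0], [0, 0, 0], [0, 0, 0], [0, 0, 0]]'

```text
clock: 5.95
tcp_pos: [435.5, 14.8, 7.0]
eef_rot: [180.0, 0.0, 169.5]
force: [0.2, -0.1, 0.6]
gripper_width: 61.4
grip_force: 0.0
```

drive_tool --offset '[[0, 0, 0], [0, 0, 0], [0, 0, 0], [0, 0, 0], [0, 0, 0], [0, 0, 0], [0, 0, 0], [0, 0, 0]]' --angular '[[0, 0, 0], [0, 0, 0], [0, 0, 0], [0, 0, 0], [0, 0, 0], [0, 0, 0], [0, 0, 0], [0, 0, 0]]' --fingers -1 --squeeze 12

```text
clock: 6.95
tcp_pos: [435.4, 14.7, 6.9]
eef_rot: [-180.0, 0.0, 169.5]
force: [-1.1, 0.3, 5.5]
gripper_width: 33.7
grip_force: 12.0
```

drive_tool --offset '[[0, 0, -0.01], [0, 0, -0.015], [0, 0, -0.015], [0, 0, -0.015], [0, 0, -0.015], [0, 0, -0.015], [0, 0, -0.015], [0, 0, -0.01], [0, 0, 0]]' --angular '[[0, 0, 0], [0, 0, 0], [0, 0, 0], [0, 0, 0], [0, 0, 0], [0, 0, 0], [0, 0, 0], [0, 0, 0], [0, 0, 0]]'

```text
clock: 8.07
tcp_pos: [435.7, 14.7, 117.4]
eef_rot: [180.0, 0.1, 169.5]
force: [0.1, -0.1, -0.7]
gripper_width: 33.5
grip_force: 12.0
```

```bash
python3 - <<'E'
from h import *
delta(409.5,305,110,62.3)
E
```

```text
t 8.07 tcp [435.7  14.7 117.4] rot [1.800e+02 1.000e-01 1.695e+02] h 79.5 F [ 0.1 -0.1 -0.7] w 33.5 g 12.0
shift [ 78.7 280.6   7.4] turn tool z 17.2
```

drive_tool --offset '[[0.0079, 0.0281, 0], [0.0079, 0.0281, 0], [0.0079, 0.0281, 0], [0.0079, 0.0281, 0], [0.0079, 0.0281, 0], [0.0079, 0.0281, 0], [0.0079, 0.0281, 0], [0.0079, 0.0281, 0], [0.0079, 0.0281, 0], [0.0079, 0.0281, 0]]' --angular '[[0, 0, 0], [0, 0, 0], [0, 0, 0], [0, 0, 0], [0, 0, 0], [0, 0, 0], [0, 0, 0], [0, 0, 0], [0, 0, 0], [0, 0, 0]]'

```text
clock: 9.32
tcp_pos: [408.2, 306.1, 116.0]
eef_rot: [-179.9, -0.0, 169.5]
force: [1.3, 0.4, -1.5]
gripper_width: 34.0
grip_force: 12.0
```

drive_tool --offset '[[0, 0, 0], [0, 0, 0], [0, 0, 0], [0, 0, 0], [0, 0, 0], [0, 0, 0]]' --angular '[[0, 0, 4.3], [0, 0, 4.3], [0, 0, 4.3], [0, 0, 4.3], [0, 0, 0], [0, 0, 0]]'

```text
clock: 10.07
tcp_pos: [408.5, 305.3, 116.3]
eef_rot: [-180.0, -0.0, 152.4]
force: [1.2, 0.5, -0.6]
gripper_width: 34.2
grip_force: 12.0
```

```bash
python3 - <<'E'
from h import *
delta(409.5,305,32,62.3)
E
```

```text
t 10.07 tcp [408.5 305.3 116.3] rot [-180.    -0.   152.4] h 62.4 F [ 1.2  0.5 -0.6] w 34.2 g 12.0
shift [-1.   0.3 84.3] turn tool z 0.1
```

drive_tool --offset '[[-0.001, 0, 0.015], [0, 0, 0.02], [0, 0, 0.02], [0, 0, 0.015], [0, 0, 0.009], [0, 0, 0.002], [0, 0, 0.001], [0, 0, 0.001], [0, 0, 0]]' --angular '[[0, 0, 0], [0, 0, 0], [0, 0, 0], [0, 0, 0], [0, 0, 0], [0, 0, 0], [0, 0, 0], [0, 0, 0], [0, 0, 0]]'

```text
clock: 11.2
tcp_pos: [409.8, 305.1, 34.0]
eef_rot: [180.0, 0.0, 152.3]
force: [-0.3, -0.1, -0.5]
gripper_width: 33.6
grip_force: 12.0
```

drive_tool --offset '[[0, 0, 0.001], [0, 0, 0.0005], [0, 0, 0.0005], [0, 0, 0]]' --angular '[[0, 0, 0], [0, 0, 0], [0, 0, 0], [0, 0, 0]]'

```text
clock: 11.7
tcp_pos: [409.7, 305.0, 32.0]
eef_rot: [-180.0, 0.0, 152.3]
force: [-0.7, -1.5, 4.6]
gripper_width: 33.9
grip_force: 12.0
```

drive_tool --offset '[[0, 0, 0], [0, 0, 0], [0, 0, 0], [0, 0, 0]]' --angular '[[0, 0, 0], [0, 0, 0], [0, 0, 0], [0, 0, 0]]' --fingers 0.2

```text
clock: 12.2
tcp_pos: [409.6, 305.0, 31.6]
eef_rot: [-180.0, -0.0, 152.3]
force: [-0.2, 0.4, 0.3]
gripper_width: 53.0
grip_force: 0.0
```

drive_tool --offset '[[0, 0, -0.01], [0, 0, -0.02], [0, 0, -0.02], [0, 0, -0.02], [0, 0, -0.02], [0, 0, -0.02], [0, 0, -0.02], [0, 0, -0.01], [0, 0, 0]]' --angular '[[0, 0, 0], [0, 0, 0], [0, 0, 0], [0, 0, 0], [0, 0, 0], [0, 0, 0], [0, 0, 0], [0, 0, 0], [0, 0, 0]]'

```text
clock: 13.32
tcp_pos: [409.9, 305.1, 172.4]
eef_rot: [179.9, 0.0, 152.3]
force: [0.0, -0.7, -0.4]
gripper_width: 52.9
grip_force: 0.0
```

```bash
python3 - <<'E'
from h import *
delta(525.5,244.5,135,62.3)
V=[]
for n in["wrist","side"]:
    c=cam(n)
    cv2.imwrite("pics/g_%s.png"%n,c["img"])
    for r in trace(n,"oximeter_center"):
        p=topl(c,r["position"][::-1],42)[0]
        if np.hypot(*(p[:2]-[409,305]))<50: print(n,fitbox([(c,r["mask"])],(409,305,[2.5,2.7]),64,34,25,59))
    if n=="side":
        a=c["img"][285:420,120:300]; 
    else: 
        b=c["img"]
        for r in trace(n,"cap_top"): print(r["score"],topl(c,r["position"][::-1],122)[0])
a=cv2.resize(a,(400,300));b=cv2.resize(b,(400,300));cv2.imwrite("pics/g.png",np.hstack([a,b]))
E
```

```text
t 13.32 tcp [409.9 305.1 172.4] rot [179.9   0.  152.3] h 62.3 F [ 0.  -0.7 -0.4] w 52.9 g 0.0
shift [-130.5   -0.    37.4] turn tool z -0.0
wrist (np.float64(408.24508117279396), np.float64(305.70498226503105), np.float64(151.10816626701492), np.float64(0.9179016004742145))
0.94 [509.95390866 253.97441564 122.        ]
side (np.float64(405.96006416704495), np.float64(308.0030175866193), np.float64(149.57898211406535), np.float64(0.9002671415850401))
```

View pics/g.png

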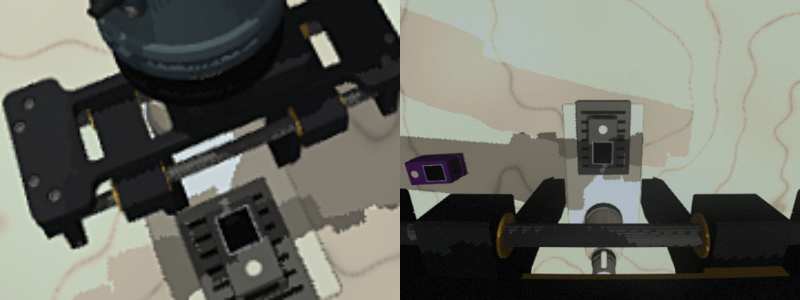

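The oximeter sits centred on the rest with its screen end towards the bottle (fit 408,306, yaw 151°). Next is the cap press with shut fingers.

drive_tool --offset '[[-0.0163, 0, 0], [-0.0163, 0, 0], [-0.0163, 0, 0], [-0.0163, 0, 0], [-0.0163, 0, 0], [-0.0163, 0, 0], [-0.0163, 0, 0], [-0.0163, 0, 0], [0, 0, 0]]' --angular '[[0, 0, 0], [0, 0, 0], [0, 0, 0], [0, 0, 0], [0, 0, 0], [0, 0, 0], [0, 0, 0], [0, 0, 0], [0, 0, 0]]' --fingers -1

```text
clock: 14.7
tcp_pos: [526.3, 243.3, 171.6]
eef_rot: [-180.0, 0.0, 152.2]
force: [-0.7, 0.1, 0.2]
gripper_width: 0.6
grip_force: 0.0
```

drive_tool --offset '[[0, 0, 0.01], [0, 0, 0.01], [0, 0, 0.01], [0, 0, 0.01], [0, 0, 0.005], [0, 0, 0.002], [0, 0, 0.002], [0, 0, 0]]' --angular '[[0, 0, 0], [0, 0, 0], [0, 0, 0], [0, 0, 0], [0, 0, 0], [0, 0, 0], [0, 0, 0], [0, 0, 0]]'

```text
clock: 15.7
tcp_pos: [524.9, 244.3, 122.9]
eef_rot: [-180.0, -0.0, 152.3]
force: [-2.2, -0.6, 2.3]
gripper_width: 0.3
grip_force: 1.4
```

```bash
python3 - <<'E'
from h import *
delta(525.5,244.5,117,62.3)
E
```

```text
t 15.7 tcp [524.9 244.3 122.9] rot [-180.    -0.   152.3] h 62.3 F [-2.2 -0.6  2.3] w 0.3 g 1.4
shift [-0.4  0.4  5.9] turn tool z 0.0
```

drive_tool --offset '[[0, 0, 0.002], [0, 0, 0.002], [0, 0, 0.002], [0, 0, 0.001], [0, 0, 0], [0, 0, 0]]' --angular '[[0, 0, 0], [0, 0, 0], [0, 0, 0], [0, 0, 0], [0, 0, 0], [0, 0, 0]]'

```text
clock: 16.45
tcp_pos: [525.2, 244.4, 117.3]
eef_rot: [180.0, 0.0, 152.3]
force: [-6.3, -3.1, 18.4]
gripper_width: 0.3
grip_force: 9.2
```

Bottomed out (18 N, over the 5.5 N needed).

drive_tool --offset '[[0, 0, 0], [0, 0, 0], [0, 0, -0.003], [0, 0, -0.004], [0, 0, -0.008], [0, 0, -0.01], [0, 0, -0.015], [0, 0, -0.015], [0, 0, 0]]' --angular '[[0, 0, 0], [0, 0, 0], [0, 0, 0], [0, 0, 0], [0, 0, 0], [0, 0, 0], [0, 0, 0], [0, 0, 0], [0, 0, 0]]'

```text
clock: 17.58
tcp_pos: [526.1, 244.8, 172.4]
eef_rot: [179.9, 0.1, 152.3]
force: [-0.3, 0.4, -0.3]
gripper_width: 0.1
grip_force: 0.0
```

drive_tool --offset '[[0.0163, 0, 0], [0.0163, 0, 0], [0.0163, 0, 0], [0.0163, 0, 0], [0.0163, 0, 0], [0.0163, 0, 0], [0.0163, 0, 0], [0.0163, 0, 0], [0, 0, 0]]' --angular '[[0, 0, 0], [0, 0, 0], [0, 0, 0], [0, 0, 0], [0, 0, 0], [0, 0, 0], [0, 0, 0], [0, 0, 0], [0, 0, 0]]' --fingers 0.3

```text
clock: 18.7
tcp_pos: [408.4, 305.8, 170.8]
eef_rot: [180.0, -0.0, 152.4]
force: [-0.1, 0.5, 0.2]
gripper_width: 57.3
grip_force: 0.0
```

```bash
python3 - <<'E'
from h import *
delta(409.5,305,32,62.3)
c=cam("wrist")
for r in trace("wrist","oximeter_center"):
        p=topl(c,r["position"][::-1],42)[0]
        if np.hypot(*(p[:2]-[409,305]))<50: print(fitbox([(c,r["mask"])],(409,305,[2.5,2.7]),64,34,25,59))
s=cam("scene");r=trace("scene","cap_top")
if r: print(r[0]["position"],topl(s,r[0]["position"][::-1],118))
E
```

```text
t 18.7 tcp [408.4 305.8 170.8] rot [180.   -0.  152.4] h 62.4 F [-0.1  0.5  0.2] w 57.3 g 0.0
shift [ -1.4  -0.2 138.8] turn tool z 0.1
(np.float64(407.7312416382051), np.float64(305.8203277721941), np.float64(151.71107279086343), np.float64(0.9017699115044248))
[160.1, 392.5] [[523.87035072 243.27635167 118.        ]]
```

Oximeter unmoved and the cap is back up. Pick the oximeter up again.

drive_tool --offset '[[-0.001, 0, 0.02], [0, 0, 0.02], [0, 0, 0.02], [0, 0, 0.02], [0, 0, 0.02], [0, 0, 0.02], [0, 0, 0.012], [0, 0, 0.006], [0, 0, 0], [0, 0, 0]]' --angular '[[0, 0, 0], [0, 0, 0], [0, 0, 0], [0, 0, 0], [0, 0, 0], [0, 0, 0], [0, 0, 0], [0, 0, 0], [0, 0, 0], [0, 0, 0]]'

```text
clock: 20.15
tcp_pos: [410.9, 304.8, 33.2]
eef_rot: [179.9, 0.0, 152.3]
force: [0.6, -0.6, -0.4]
gripper_width: 57.4
grip_force: 0.0
```

drive_tool --offset '[[0, 0, 0], [0, 0, 0], [0, 0, 0], [0, 0, 0], [0, 0, 0], [0, 0, 0], [0, 0, 0]]' --angular '[[0, 0, 0], [0, 0, 0], [0, 0, 0], [0, 0, 0], [0, 0, 0], [0, 0, 0], [0, 0, 0]]' --fingers -1 --squeeze 12

```text
clock: 21.02
tcp_pos: [410.6, 304.6, 32.9]
eef_rot: [180.0, 0.0, 152.3]
force: [-1.5, -0.1, 5.4]
gripper_width: 34.3
grip_force: 12.0
```

drive_tool --offset '[[0, 0, -0.01], [0, 0, -0.015], [0, 0, -0.015], [0, 0, -0.015], [0, 0, -0.015], [0, 0, -0.015], [0, 0, -0.015], [0, 0, -0.01], [0, 0, 0]]' --angular '[[0, 0, 0], [0, 0, 0], [0, 0, 0], [0, 0, 0], [0, 0, 0], [0, 0, 0], [0, 0, 0], [0, 0, 0], [0, 0, 0]]'

```text
clock: 22.15
tcp_pos: [410.9, 304.8, 143.4]
eef_rot: [179.9, 0.0, 152.3]
force: [-0.3, 0.1, 0.1]
gripper_width: 33.9
grip_force: 12.0
```

```bash
python3 - <<'E'
from h import *
delta(462,-258.5,140,89)
E
```

```text
t 22.15 tcp [410.9 304.8 143.4] rot [179.9   0.  152.3] h 62.3 F [-0.3  0.1  0.1] w 33.9 g 12.0
shift [-307.1 -474.9    3.1] turn tool z -26.7
```

drive_tool --offset '[[-0.01535, -0.02375, 0], [-0.01535, -0.02375, 0], [-0.01535, -0.02375, 0], [-0.01535, -0.02375, 0], [-0.01535, -0.02375, 0], [-0.01535, -0.02375, 0], [-0.01535, -0.02375, 0], [-0.01535, -0.02375, 0], [-0.01535, -0.02375, 0], [-0.01535, -0.02375, 0]]' --angular '[[0, 0, 0], [0, 0, 0], [0, 0, 0], [0, 0, 0], [0, 0, 0], [0, 0, 0], [0, 0, 0], [0, 0, 0], [0, 0, 0], [0, 0, 0]]'

```text
clock: 23.4
tcp_pos: [435.7, 21.9, 142.3]
eef_rot: [-180.0, -0.0, 152.3]
force: [1.1, 0.9, -1.2]
gripper_width: 33.6
grip_force: 12.0
```

drive_tool --offset '[[-0.01535, -0.02375, 0], [-0.01535, -0.02375, 0], [-0.01535, -0.02375, 0], [-0.01535, -0.02375, 0], [-0.01535, -0.02375, 0], [-0.01535, -0.02375, 0], [-0.01535, -0.02375, 0], [-0.01535, -0.02375, 0], [-0.01535, -0.02375, 0], [-0.01535, -0.02375, 0]]' --angular '[[0, 0, 0], [0, 0, 0], [0, 0, 0], [0, 0, 0], [0, 0, 0], [0, 0, 0], [0, 0, 0], [0, 0, 0], [0, 0, 0], [0, 0, 0]]'

```text
clock: 24.65
tcp_pos: [461.2, -259.5, 142.1]
eef_rot: [-180.0, -0.1, 152.3]
force: [0.9, 0.1, -1.3]
gripper_width: 33.9
grip_force: 12.0
```

drive_tool --offset '[[0, 0, 0], [0, 0, 0], [0, 0, 0], [0, 0, 0], [0, 0, 0], [0, 0, 0]]' --angular '[[0, 0, -6.7], [0, 0, -6.7], [0, 0, -6.7], [0, 0, -6.6], [0, 0, 0], [0, 0, 0]]'

```text
clock: 25.4
tcp_pos: [461.3, -258.7, 142.4]
eef_rot: [180.0, -0.0, 178.9]
force: [-0.5, 0.3, -0.3]
gripper_width: 34.3
grip_force: 12.0
```

```bash
python3 - <<'E'
from h import *
delta(462,-258.5,12,89)
E
```

```text
t 25.4 tcp [ 461.3 -258.7  142.4] rot [180.   -0.  178.9] h 88.9 F [-0.5  0.3 -0.3] w 34.3 g 12.0
shift [-7.000e-01  1.000e-01  1.304e+02] turn tool z -0.1
```

drive_tool --offset '[[0, 0, 0.02], [0, 0, 0.02], [0, 0, 0.02], [0, 0, 0.02], [0, 0, 0.02], [0, 0, 0.015], [0, 0, 0.01], [0, 0, 0.003], [0, 0, 0], [0, 0, 0]]' --angular '[[0, 0, 0], [0, 0, 0], [0, 0, 0], [0, 0, 0], [0, 0, 0], [0, 0, 0], [0, 0, 0], [0, 0, 0], [0, 0, 0], [0, 0, 0]]'

```text
clock: 26.65
tcp_pos: [462.0, -259.0, 15.3]
eef_rot: [-180.0, 0.1, 179.0]
force: [0.4, 0.7, -1.7]
gripper_width: 34.2
grip_force: 12.0
```

drive_tool --offset '[[0, 0, 0.001], [0, 0, 0.0005], [0, 0, 0.0005], [0, 0, 0]]' --angular '[[0, 0, 0], [0, 0, 0], [0, 0, 0], [0, 0, 0]]'

```text
clock: 27.15
tcp_pos: [461.5, -258.8, 12.7]
eef_rot: [180.0, -0.0, 179.0]
force: [-0.1, -0.0, -0.6]
gripper_width: 33.8
grip_force: 12.0
```

drive_tool --offset '[[0, 0, 0.0005], [0, 0, 0.0005], [0, 0, 0.0005], [0, 0, 0]]' --angular '[[0, 0, 0], [0, 0, 0], [0, 0, 0], [0, 0, 0]]'

```text
clock: 27.65
tcp_pos: [461.5, -258.8, 11.9]
eef_rot: [-180.0, -0.0, 179.0]
force: [-3.1, 1.3, 9.2]
gripper_width: 33.9
grip_force: 12.0
```

Contact with the floor; release and rise.

drive_tool --offset '[[0, 0, 0], [0, 0, 0], [0, 0, 0], [0, 0, 0]]' --angular '[[0, 0, 0], [0, 0, 0], [0, 0, 0], [0, 0, 0]]' --fingers 0.2

```text
clock: 28.15
tcp_pos: [461.5, -258.8, 11.1]
eef_rot: [180.0, -0.0, 179.0]
force: [-0.2, 0.3, 1.2]
gripper_width: 53.1
grip_force: 0.0
```

drive_tool --offset '[[0, 0, -0.01], [0, 0, -0.02], [0, 0, -0.02], [0, 0, -0.02], [0, 0, -0.02], [0, 0, -0.02], [0, 0, -0.02], [0, 0, -0.02], [0, 0, 0], [0, 0, 0]]' --angular '[[0, 0, 0], [0, 0, 0], [0, 0, 0], [0, 0, 0], [0, 0, 0], [0, 0, 0], [0, 0, 0], [0, 0, 0], [0, 0, 0], [0, 0, 0]]'

```text
clock: 29.4
tcp_pos: [461.2, -258.6, 160.9]
eef_rot: [180.0, -0.0, 179.0]
force: [-0.9, -0.1, -0.4]
gripper_width: 52.8
grip_force: 0.0
```

```bash
python3 - <<'E'
from h import *
delta(462,-258,160,89)
c=cam("wrist");cv2.imwrite("pics/k.png",c["img"])
for r in trace("wrist","oximeter_center"):
    p=topl(c,r["position"][::-1],21)[0];print(r["score"],p)
    if np.hypot(*(p[:2]-[462,-259]))<50: print(fitbox([(c,r["mask"])],(462,-259,[3.1]),64,34,4,38))
E
```

```text
t 29.4 tcp [ 461.2 -258.6  160.9] rot [180.  -0. 179.] h 89.0 F [-0.9 -0.1 -0.4] w 52.8 g 0.0
shift [-0.8  0.7  0.9] turn tool z 0.0
0.79 [463.9396275  -83.44291262  21.        ]
0.6 [ 459.27534605 -258.79666745   21.        ]
(np.float64(461.8787863023384), np.float64(-258.82390031303737), np.float64(178.36299881752424), np.float64(0.9194010831474992))
```

View pics/k.png

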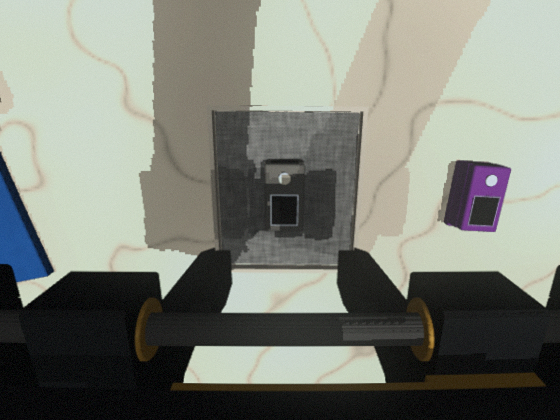

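The oximeter lies screen up in the middle of the tray, at (285,195), and the gripper is clear.

```bash
python3 -c "
from rig import *
print(job_done())"
```

```text
the job is handed in; nothing more can be done
None
```

The job is handed in (the hand-in gave no verdict): the oximeter stood on the rest facing the bottle, the cap was pressed fully down (18 N) and came back up, and the oximeter now lies screen up in the middle of the tray, let go. The charger, tumbler and remote were not touched.

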